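Open the specimen canister

ROBOT

A 7-joint arm with a two-finger parallel gripper is mounted at the origin on the work surface. World frame = base frame: x ahead of the robot, y to its left, z up, the work surface at z = 0. Lengths are in m, angles in rad, forces in N, time in s.
With the tool pointing down it reaches from about 0.35 to 0.9 m from the base axis. Payload 19.9 kg.
Tool frame: the origin (TCP) lies at the very end of the fingers, on their centre line; the grasp point (between the pads) lies 19 mm behind it; x points along the fingers, y is the direction in which the jaws open and shut, and the axes are right-handed (so a half turn about x gives the same grasp; the last joint's range is limited). The gripper opens to 94 mm and grips with 3 to 60 N. Pads are 16 mm wide; open, the fingers measure 119 mm over their backs; the gripper's body (75 mm by 177 mm) begins 78 mm behind the grasp point.
Start: joints at [1.234, 0.417, -0.01, 1.614, 0.005, 1.111, -0.053], TCP at [0.182, -0.598, 0.169] pointing down, gripper open.
Joint ranges: [-2.81, 2.81], [-0.39, 2.02], [-1.27, 1.25], [0.06, 2.57], [-1.19, 4.33], [0.19, 2], [-2.82, 2.82]. Speed limits (rad/s): [1.89, 1.89, 2.39, 2.39, 3.01, 3.01, 3.01].

INTERFACE

Orientations are given as a unit quaternion [x, y, z, w].
In Python, from cell import bot gives the robot as it stands. The module is installed in compiled form; this text tells all that it offers.
- The arm moves only by the tool move_arm, never from a script. Its argument "series" is a list of rows, each a list of 3 entries, a list of its own where there are three numbers: the shift along the tool's x, y, z in m, then the turn about the tool's x in rad, then the finger opening in m, from 0 to 0.094. A call has 1 to 8 rows; each row is the pose to reach, as a shift and turn from the pose measured when the call began, along the tool's axes at that moment; what a row does not reach only later rows make up. A row lasts 1/12 s, in which the tool goes at most 41.7 mm and 7.16 degrees, less where a joint would pass 70% of its speed; a pose out of reach is approached as far as the arm can. A call with a gripper value outside its range is refused whole. The fingers move at their own pace and stop on an object; the grip force is fixed at half the most. Time passes only in rows, so rows that repeat a pose let the fingers close. It gives the time, the measured TCP pose, the force and the opening at its end, in the units of the state.
- bot.read_state(): the state, without advancing time (a new reading comes with each control period).
- bot.get_image(name): name is "scene" or "top" or "wrist"; returns (picture, depth): 384x512x3 uint8, red, green, blue; 384x512 float32, m along the optical axis (not along the pixel's ray), 0 where there is no reading.
- bot.camera_model(name): a dict with "mtx" (3x3 intrinsics, pixels), "k1" (the pictures are not rectified: a ray, as slopes to the right and down, at radius r is drawn at 1 + k1 r^2 times it, then the intrinsics apply), "world_to_cam" (4x4, takes a point from world to camera coordinates). Camera axes: x right, y down, z forward; pixel columns grow to the right and rows downward; lengths in m; the calibration is good to about 2 mm. A picture is of the moment at which its call begins: read the wrist's pose just before it. camera_model takes no time and is no camera call; for the wrist camera it gives the pose at the moment of the call.
- bot.hand_in(): hands the job in, once; it reports no verdict.
The state is a dict: "time": time; "joint_pos": joint angles; "dq": joint speeds; "joint_efforts": joint torques, N m; "position": TCP position; "eef_rot": TCP orientation; "force": force on the tool from outside, world axes, zero at the start; "moment": the same for the moment, N m; "grip_width": finger opening in m.
Only numpy, scipy, OpenCV 4.12 (cv2) and the standard library are available. Lean on these libraries where they do the work, as an engineer would, in place of code of your own. Each camera call takes 0.05 s, during which the arm holds its last target. There are 200 camera calls.

TASK

Three aluminium specimen canisters with black screw caps stand on the microscopy bench. Unscrew the cap of the tallest one (anticlockwise seen from above, until its thread is free), lift it off and set it down in the shallow steel tray, lying flat with its open side down, and let go.

Things in the scene. Friction and masses are not known exactly. Their poses are not given: they have to be found in the camera images.
- cap_center (a point): Black ribbed screw cap of the tall canister, 54 mm across, 36 mm tall, 40 to 85 g, open below. Point: its centre, 18 mm above its lower edge; z up out of its flat top. Starts fully shut. Turned anticlockwise seen from above it climbs 14 mm per turn and is free after about 300 degrees; a whole turn is safe. Turns easily, stays put when let go, so several twists will do.
- canister_mouth (a point): Rim centre of the tall canister's mouth, 88 mm above the table, 14 mm above the shut cap's centre; z up along the screw axis. Canister fixed, 48 mm across below the cap (fingers can straddle it), round foot 80 mm across, 8 mm high. The free cap clears the rim when 33 mm above its shut height. The other two canisters are at most 44 mm tall.
- tray_in (a point): Centre of the inner floor (4 mm above the table) of the shallow square steel tray, 170 x 170 mm outside, walls 4 mm thick and 14 mm high, fixed; x and y run along its sides, z up. The cap lying in it has its centre 18 mm above this point.
Things that resemble listed ones, but are neither listed nor needed, are in the scene too. Of the things shaped like the part that bears tray_in, the bare steel one is meant.

How it is judged:
On the way, in this order (a step that is already met when the one before it is completed fails the run):
1. the cap has turned about a quarter turn on its thread and climbed with it (horizontal distance between cap_center and canister_mouth below 0.008 m and angle between cap_center's own z axis and vertical below 0.2 rad and angle between the x axis of cap_center and the x axis of canister_mouth, either way round above 1.1 rad and z of cap_center in the frame of canister_mouth between -0.0128 and -0.0068 m), for 0.05 s.
2. the cap has turned about half a turn on its thread and climbed with it (horizontal distance between cap_center and canister_mouth below 0.008 m and angle between cap_center's own z axis and vertical below 0.2 rad and angle between the x axis of cap_center and the x axis of canister_mouth, either way round below 0.5 rad and z of cap_center in the frame of canister_mouth between -0.0098 and -0.0035 m), for 0.05 s.
3. the cap is lifted clear of the mouth (z of cap_center in the frame of canister_mouth above 0.019 m), for 0.05 s.
At the end, for the whole second after the job is handed in: The cap lies flat on the tray's floor, open side down (level within 10 degrees), wholly inside the tray (its centre within 62 mm of the tray's centre along each side), and stays there, released (x of cap_center in the frame of tray_in between -0.062 and 0.062 m and y of cap_center in the frame of tray_in between -0.062 and 0.062 m and z of cap_center in the frame of tray_in between 0.012 and 0.023 m and angle between cap_center's own z axis and vertical below 0.17 rad); the robot touches nothing.
It also fails if it takes over 62 s, if anything falls off the work surface, if the arm or the gripper's body presses on something with over 40 N, if the wrist force passes 120 N, or if a joint passes its speed limit or range.

## Working session

There is one attempt and no reset: what is moved stays moved. The work goes in short steps, Python scripts to look and compute and a tool call to move; the robot and the scene stay as the last step left them, time stands still between calls to the robot, and variables do not carry over. Pictures are saved under pics/ and viewed, about 8 in all and at most 12, crops included, and the job is handed in when it is done.

Besides the shell and the picture viewer there is one more tool, called after "Call:" as a command line: name --argument value ..., lists and objects as JSON in quotes. move_arm: Moves the arm, as the interface text tells. Its arguments: {"type":"object","properties":{"series":{"type":"array","items":{"type":"array"}}},"required":["series"]}

```bash
mkdir -p pics; cat > h.py <<'E'
import numpy as np, cv2
from cell import bot
def ray(name,u,v,M=None):
    M=M or bot.camera_model(name); K=np.array(M["mtx"]); k=M["k1"]; T=np.array(M["world_to_cam"])
    d=np.array([(u-K[0,2])/K[0,0],(v-K[1,2])/K[1,1]]); s=d.copy()
    for _ in range(20): s=d/(1+k*(s@s))
    R=T[:3,:3]; return -R.T@T[:3,3], R.T@np.array([s[0],s[1],1.])
def onz(name,u,v,z,M=None):
    o,d=ray(name,u,v,M); return o+d*(z-o[2])/d[2]
def atdepth(name,u,v,D,M=None):
    o,d=ray(name,u,v,M); return o+d*D
E
python3 - <<'E'
from h import *
print(bot.read_state())
ims=[]
for n in("scene","top"):
    p,d=bot.get_image(n); np.savez(f"{n}.npz",p=p,d=d); cv2.imwrite(f"pics/{n}1.png",p[...,::-1]); print(n,bot.camera_model(n))
E
```

```text
{'time': 0.0, 'joint_pos': array([ 1.23449481,  0.41796988, -0.01030115,  1.61420093,  0.00468807,
        1.1107532 , -0.05300541]), 'dq': array([ 4.48942174e-04, -7.19218510e-04, -1.16427247e-03,  6.32508179e-04,
        7.18659519e-04,  5.21211583e-05, -1.51107809e-03]), 'joint_efforts': array([-2.30356636e-03, -8.51255178e+01,  6.37194850e-01, -4.25997949e+01,
       -4.89269290e-02,  1.86669332e-02,  8.29589931e-05]), 'position': array([ 0.18144512, -0.59760125,  0.16801666]), 'eef_rot': array([-0.69934129, -0.10430141,  0.69953689, -0.10339783]), 'force': array([ 0.41422668, -0.6865052 ,  0.17737872]), 'moment': array([ 0.01480635, -0.00933024, -0.00825005]), 'grip_width': 0.09406915364597553}
scene {'mtx': array([[458.36625727,   0.        , 254.51691579],
       [  0.        , 458.36625727, 195.96081878],
       [  0.        ,   0.        ,   1.        ]]), 'k1': 0.03687000073501679, 'world_to_cam': array([[ 0.70144999,  0.71270732, -0.00402499, -0.18466092],
       [ 0.58370577, -0.57770827, -0.57056177, -0.3052899 ],
       [-0.40896882,  0.39787113, -0.82124483,  1.87579726],
       [ 0.        ,  0.        ,  0.        ,  1.        ]])}
top {'mtx': array([[435.30493647,   0.        , 250.17301101],
       [  0.        , 435.30493647, 191.86650867],
       [  0.        ,   0.        ,   1.        ]]), 'k1': -0.03431767321880832, 'world_to_cam': array([[ 0.01950882, -0.99948361, -0.02553279, -0.18348012],
       [-0.98240862, -0.01441922, -0.18618644,  0.46708438],
       [ 0.18572213,  0.02871591, -0.98218261,  1.14417449],
       [ 0.        ,  0.        ,  0.        ,  1.        ]])}
```

View pics/top1.png

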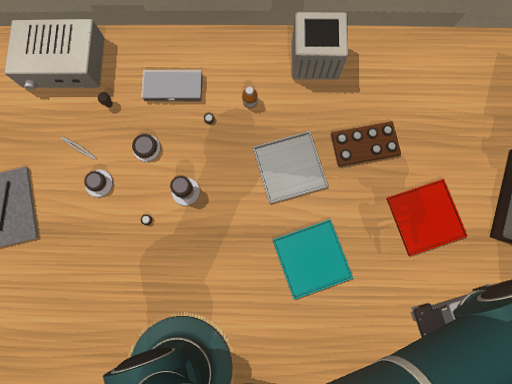

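View pics/scene1.png

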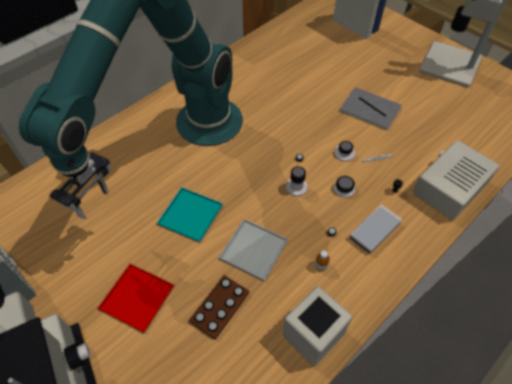

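The three dark caps in the top view are at (145,147), (97,182) and (183,188). Small knobs at (147,219), (209,118) and (105,100) could also be confused with a cap. The trays are bare steel at (290,167), teal at (313,260) and red at (427,217). (183,188) looks tallest and the steel tray is the target; I'll check heights and crop closer.

```bash
python3 - <<'E'
from h import *
L=np.load("top.npz");p,d=L["p"],L["d"]
for c in((145,147),(97,182),(183,188)):
    u,v=c; D=np.median(d[v-3:v+4,u-3:u+4]); print(c,atdepth("top",u,v,D).round(4))
def dark(p,u,v,r):
    m=(p.max(2)<75).astype(np.uint8); w=np.zeros_like(m); w[v-r:v+r,u-r:u+r]=1; return m*w
for n,c in(("top",(183,188)),("scene",(298,174))):
    L=np.load(n+".npz");p,d=L["p"],L["d"]
    m=dark(p,*c,18); k,l,s,ct=cv2.connectedComponentsWithStats(m)
    i=1+s[1:,4].argmax(); print(n,s[i],ct[i])
    for z in (.074,.080,.092): print(z,onz(n,*ct[i],z).round(4))
    # cap-top points by depth
    M=bot.camera_model(n); u0,v0,w,h,_=s[i]
    P=np.array([atdepth(n,u,v,d[v,u],M) for v in range(v0-2,v0+h+2) for u in range(u0-2,u0+w+2) if d[v,u]>0])
    T=P[P[:,2]>.085]; print("toppts",len(T),(T.min(0)+T.max(0))/2,T.mean(0),T[:,2].max())
L=np.load("top.npz");p=L["p"]
hsv=cv2.cvtColor(p,cv2.COLOR_RGB2HSV); m=((hsv[...,1]<40)).astype(np.uint8); m[:120]=0;m[215:]=0;m[:,:245]=0;m[:,335:]=0
m=cv2.morphologyEx(m,cv2.MORPH_CLOSE,np.ones((5,5)))
c=max(cv2.findContours(m,0,2)[0],key=cv2.contourArea); r=cv2.minAreaRect(c); print(r)
print("tray",onz("top",*r[0],.01), [onz("top",*q,.014).round(3) for q in cv2.boxPoints(r)])
L2=np.load("scene.npz")["p"]
a=cv2.resize(p[140:230,70:210],None,fx=4,fy=4,interpolation=2);b=cv2.resize(L2[130:220,270:370],(400,360),interpolation=2)
cv2.imwrite("pics/crop.png",cv2.hconcat([a,b[:, :240]])[...,::-1])
E
```

```text
(145, 147) [0.595  0.123  0.0375]
(97, 182) [0.4908 0.2482 0.0459]
(183, 188) [ 0.4682 -0.0007  0.0928]
top [171 176  22  22 149] [183.69127517 189.23489933]
0.074 [0.4685 0.0009 0.074 ]
0.08 [ 4.674e-01 -3.000e-04  8.000e-02]
0.092 [ 0.4651 -0.0025  0.092 ]
toppts 331 [0.47665933 0.00758331 0.09176592] [0.47631758 0.00692497 0.09292951] 0.0985283758603348
scene [291 169  14  16 140] [297.20714286 178.05      ]
0.074 [ 0.4827 -0.0045  0.074 ]
0.08 [ 0.4855 -0.0082  0.08  ]
0.092 [ 0.491  -0.0155  0.092 ]
toppts 160 [0.47434542 0.005941   0.09384882] [0.47669681 0.00369119 0.09382168] 0.10205034611334218
((289.889404296875, 166.62869262695312), (59.66461181640625, 60.64338302612305), 73.41265869140625)
tray [ 0.55026111 -0.28526573  0.01      ] [array([ 0.606, -0.178,  0.014]), array([ 0.66 , -0.343,  0.014]), array([ 0.494, -0.39 ,  0.014]), array([ 0.442, -0.228,  0.014])]
```

View pics/crop.png

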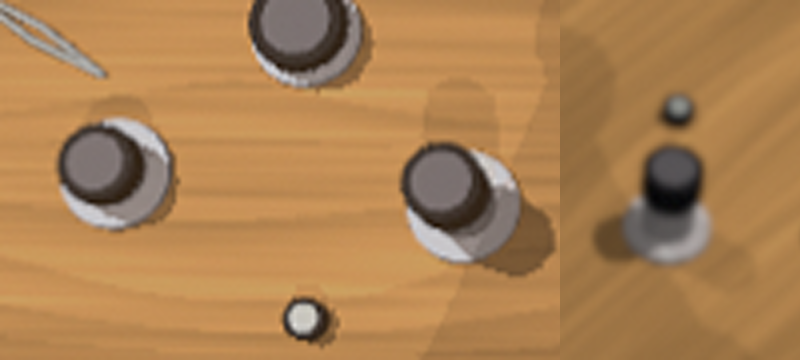

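Crop check: the tall canister's cap is at top pixel (180,184). Its cap top measures about 0.093 m high, against 0.0375 and 0.046 for the others, so it is the right one. Next I'll work out the shift in tool axes.

```bash
cat >> h.py <<'E'
from scipy.spatial.transform import Rotation as Ro
def go(target):
    s=bot.read_state(); R=Ro.from_quat(s["eef_rot"]).as_matrix()
    print("t",s["time"],"pos",s["position"].round(4),"yaw_y",np.degrees(np.arctan2(R[1,1],R[0,1])).round(1),"tilt",R[:,0].round(3),"q",s["joint_pos"].round(2),"w",round(s["grip_width"],4),"F",s["force"].round(1))
    print("shift",(R.T@(np.array(target)-s["position"])).round(4)); return R
E
python3 -c "
from h import *
print(onz('top',179.6,184.6,.092)); print(go([.476,.006,.17]))"
```

```text
[0.47731602 0.00891772 0.092     ]
t 0.1 pos [ 0.1815 -0.5977  0.1681] yaw_y -73.1 tilt [-0.     0.001 -1.   ] q [ 1.23  0.42 -0.01  1.61  0.    1.11 -0.05] w 0.0937 F [ 0.  -0.6 -0.1]
shift [-0.0014 -0.4921 -0.4572]
[[-4.06674928e-04  2.90548719e-01 -9.56860113e-01]
 [ 1.00550182e-03 -9.56859590e-01 -2.90548987e-01]
 [-9.99999412e-01 -1.08028357e-03  9.69835394e-05]]
```

Call:
move_arm --series '[[[0,-0.029,-0.027],0.1,0.094],[[0,-0.058,-0.054],0.2,0.094],[[0,-0.087,-0.081],0.3,0.094],[[0,-0.116,-0.108],0.4,0.094],[[0,-0.145,-0.135],0.5,0.094],[[0,-0.174,-0.162],0.6,0.094],[[0,-0.203,-0.189],0.7,0.094],[[0,-0.232,-0.216],0.8,0.094]]'

```text
time: 0.77
position: [0.3199, -0.3138, 0.1683]
eef_rot: [-0.685, 0.175, 0.685, 0.176]
force: [0.5, -0.1, 0.8]
grip_width: 0.0939
```

```bash
python3 -c "
from h import *
go([.476,.007,.17])"
```

```text
t 0.7667 pos [ 0.3199 -0.3138  0.1683] yaw_y -118.8 tilt [-0.     0.001 -1.   ] q [ 0.78  0.1  -0.08  2.03  0.01  1.01 -1.37] w 0.0939 F [ 0.5 -0.1  0.8]
shift [-0.0014 -0.3563  0.0175]
```

Call:
move_arm --series '[[[0,-0.041,0.002],0.06,0.094],[[0,-0.082,0.004],0.12,0.094],[[0,-0.123,0.006],0.18,0.094],[[0,-0.164,0.008],0.24,0.094],[[0,-0.205,0.01],0.3,0.094],[[0,-0.246,0.012],0.36,0.094],[[0,-0.287,0.014],0.42,0.094],[[0,-0.328,0.016],0.45,0.094]]'

```text
time: 1.43
position: [0.4639, -0.0166, 0.1686]
eef_rot: [-0.628, 0.325, 0.628, 0.325]
force: [0.6, -0.5, 0.7]
grip_width: 0.094
```

```bash
python3 -c "
from h import *
go([.476,.007,.17])
M=bot.camera_model('wrist'); p,d=bot.get_image('wrist'); np.savez('w1.npz',p=p,d=d); cv2.imwrite('pics/w1.png',p[...,::-1])
print(M)"
```

```text
t 1.4333 pos [ 0.4639 -0.0166  0.1686] yaw_y -144.8 tilt [-0.     0.001 -1.   ] q [ 0.32  0.15 -0.38  1.99  0.06  1.02 -2.62] w 0.094 F [ 0.6 -0.5  0.7]
shift [-0.0014 -0.0235  0.0123]
{'mtx': array([[330.33727701,   0.        , 251.14585917],
       [  0.        , 330.33727701, 194.24126106],
       [  0.        ,   0.        ,   1.        ]]), 'k1': 0.012954912472187602, 'world_to_cam': array([[-8.16280301e-01, -5.77655700e-01, -6.01984606e-04,
         3.68439116e-01],
       [-5.57877233e-01,  7.88060301e-01,  2.60257477e-01,
         2.44134369e-01],
       [-1.49864815e-01,  2.12778885e-01, -9.65539064e-01,
         4.63249009e-01],
       [ 0.00000000e+00,  0.00000000e+00,  0.00000000e+00,
         1.00000000e+00]])}
```

View pics/w1.png

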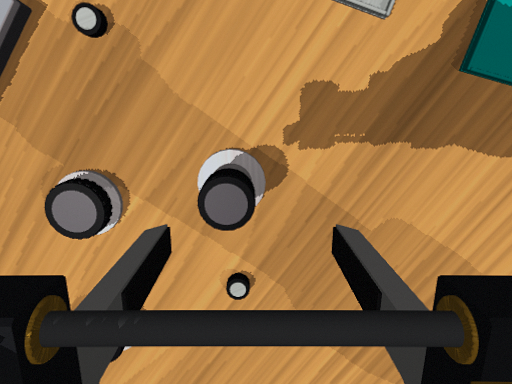

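The tall cap shows in the wrist view at about (226,200), nothing between the fingers. I'll fit the grey top disc.

```bash
cat >> h.py <<'E'
def captop(p,M,z,seed,name='wrist',lo=70,hi=120):
    m=((p.min(2)>lo)&(p.max(2)<hi)&(p.max(2).astype(int)-p.min(2)<25)).astype(np.uint8)
    m=cv2.morphologyEx(m,cv2.MORPH_OPEN,np.ones((5,5)))
    k,l,s,c=cv2.connectedComponentsWithStats(m); i=l[seed[1],seed[0]]
    if i==0: print("seed not in mask",p[seed[1],seed[0]]); return
    q=max(cv2.findContours((l==i).astype(np.uint8),0,1)[0],key=cv2.contourArea)
    e=cv2.fitEllipse(q); P=np.array([onz(name,*x[0],z,M) for x in q]); cc,r=cv2.minEnclosingCircle(P[:,:2].astype(np.float32))
    print("ell",e,"centre",onz(name,*e[0],z,M).round(4),"circ",cc,r); return cc
E
python3 -c "
from h import *
L=np.load('w1.npz');M=bot.camera_model('wrist');p,d=L['p'],L['d']
print(p[200,226],atdepth('wrist',226,200,d[200,226],M))
captop(p,M,.092,(226,200))
go([.476,.007,.17])"
```

```text
[94 90 93] [0.47949056 0.01114391 0.09326332]
ell ((225.5806427001953, 203.6712646484375), (39.94952392578125, 41.75828170776367), 101.36602020263672) centre [0.4777 0.0146 0.092 ] circ (0.47755154967308044, 0.01491547655314207) 0.019861018285155296
t 1.4833 pos [ 0.4665 -0.0094  0.1688] yaw_y -144.5 tilt [ 0.001  0.003 -1.   ] q [ 0.32  0.15 -0.39  1.98  0.06  1.02 -2.63] w 0.094 F [-2.3  9.8 -2.1]
shift [-0.0011 -0.0173  0.0079]
```

Call:
move_arm --series '[[[0,-0.017,0.008],0,0.094],[[0,-0.017,0.008],0,0.094],[[0,-0.017,0.008],0,0.094],[[0,-0.017,0.008],0,0.094],[[0,-0.017,0.008],0,0.094]]'

```text
time: 1.9
position: [0.4754, 0.006, 0.1688]
eef_rot: [-0.628, 0.323, 0.629, 0.325]
force: [0.5, -0.4, 0.5]
grip_width: 0.094
```

```bash
python3 -c "
from h import *
M=bot.camera_model('wrist');p,d=bot.get_image('wrist')
c=onz('wrist',226,200,.092); 
K=np.array(M['mtx']);T=np.array(M['world_to_cam']);x=T@[.4755,.007,.092,1];u=K@(x[:3]/x[2]);print(u)
cc=captop(p,M,.092,(int(u[0]),int(u[1])))
go([cc[0],cc[1],.057])"
```

```text
[249.75167827 190.75308774   1.        ]
ell ((249.86285400390625, 192.14027404785156), (37.860595703125, 43.015872955322266), 97.15222930908203) centre [0.4747 0.008  0.092 ] circ (0.4749433100223541, 0.007330177817493677) 0.019835669547319412
t 1.95 pos [0.4755 0.006  0.1688] yaw_y -144.6 tilt [ 0.001  0.003 -1.   ] q [ 0.29  0.17 -0.4   1.96  0.07  1.02 -2.67] w 0.0939 F [-0.4  0.1 -0. ]
shift [ 1.119e-01 -1.000e-04  1.200e-03]
```

Aligned within about 1 mm. Descending.

Call:
move_arm --series '[[[0.03,0,0.001],0,0.094],[[0.06,0,0.001],0,0.094],[[0.085,0,0.001],0,0.094],[[0.105,0,0.001],0,0.094],[[0.112,0,0.001],0,0.094],[[0.112,0,0.001],0,0.094],[[0.112,0,0.001],0,0.094]]'

```text
time: 2.53
position: [0.4753, 0.0069, 0.0576]
eef_rot: [-0.628, 0.323, 0.628, 0.325]
force: [-0.1, -0.2, 0.6]
grip_width: 0.0941
```

Call:
move_arm --series '[[[0,0,0],0,0.04],[[0,0,0],0,0.04],[[0,0,0],0,0.04],[[0,0,0],0,0.04],[[0,0,0],0,0.04],[[0,0,0],0,0.04],[[0,0,0],0,0.04]]'

```text
time: 3.12
position: [0.4753, 0.0069, 0.0576]
eef_rot: [-0.628, 0.323, 0.628, 0.325]
force: [-0.3, -0.0, -0.4]
grip_width: 0.051
```

```bash
python3 -c "
from h import *
go([.475,.0075,.057])"
```

```text
t 3.1167 pos [0.4753 0.0069 0.0576] yaw_y -144.6 tilt [ 0.001  0.003 -1.   ] q [ 0.24  0.32 -0.37  2.07  0.16  0.78 -2.75] w 0.051 F [-0.3 -0.  -0.4]
shift [ 0.0006 -0.0001  0.0007]
```

Call:
move_arm --series '[[[-0.0002,0,0],-0.1,0.04],[[-0.0004,0,0],-0.2,0.04],[[-0.0007,0,0],-0.3,0.04],[[-0.0009,0,0],-0.4,0.04],[[-0.0011,0,0],-0.5,0.04],[[-0.0013,0,0],-0.6,0.04],[[-0.0016,0,0],-0.7,0.04],[[-0.0018,0,0],-0.8,0.04]]'

```text
time: 3.78
position: [0.4753, 0.0069, 0.0594]
eef_rot: [0.706, -0.051, -0.705, -0.053]
force: [0.4, -1.4, -0.0]
grip_width: 0.04
```

```bash
python3 -c "
from h import *
go([.475,.0075,.0594]);print(bot.read_state()['moment'])
p,d=bot.get_image('wrist');cv2.imwrite('pics/w2.png',p[...,::-1])"
```

```text
t 3.7833 pos [0.4753 0.0069 0.0594] yaw_y -98.5 tilt [ 0.001  0.003 -1.   ] q [ 0.38  0.34 -0.53  2.06  0.24  0.79 -2.01] w 0.04 F [ 0.4 -1.4 -0. ]
shift [ 0.     -0.0006  0.0004]
[-0.01792985 -0.01205011  0.00711393]
```

View pics/w2.png

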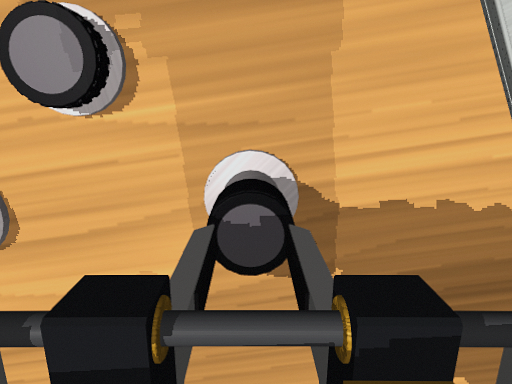

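Opening reads 0.040, less than the cap's 54 mm, yet the picture shows the fingers beside the cap (disc at (250,235)). I'll check finger and cap geometry by depth.

```bash
python3 -c "
from h import *
R=go([.475,.0075,.0594]);s=bot.read_state()
M=bot.camera_model('wrist');p,d=bot.get_image('wrist');np.savez('w3.npz',p=p,d=d)
K=np.array(M['mtx']);T=np.array(M['world_to_cam'])
for nm,o in(('tcp',[0,0,0]),('grasp',[-.019,0,0]),('tipL',[0,.02,0]),('tipR',[0,-.02,0])):
  x=T@np.r_[s['position']+R@np.array(o),1];print(nm,(K@(x[:3]/x[2]))[:2].round(1),x[2].round(4))
for v in(215,235,260,290):
  for u in(180,195,205,212,220,250,285,292,300,310,325):
    P=atdepth('wrist',u,v,d[v,u],M);print((u,v),p[v,u],(R.T@(P-s['position'])).round(3),P[2].round(3))
"
```

```text
t 3.8333 pos [0.4752 0.0069 0.0594] yaw_y -98.0 tilt [ 0.001  0.003 -1.   ] q [ 0.38  0.34 -0.53  2.06  0.24  0.79 -2.01] w 0.0399 F [-0.8 -0.3  0.2]
shift [ 0.     -0.0006  0.0003]
tcp [251.1 217.3] 0.2274
grasp [251.1 227.1] 0.209
tipL [280.2 217.3] 0.2274
tipR [222.  217.3] 0.2273
(180, 215) [211 152  83] [ 0.059 -0.062  0.018] 0.0
(195, 215) [194 141  76] [ 0.059 -0.049  0.018] 0.0
(205, 215) [194 140  78] [ 0.06  -0.041  0.019] -0.001
(212, 215) [15 15 19] [-0.032 -0.023 -0.013] 0.092
(220, 215) [18 17 18] [-0.032 -0.018 -0.012] 0.091
(250, 215) [91 86 92] [-0.032 -0.001 -0.012] 0.091
(285, 215) [ 9 10 10] [-0.032  0.02  -0.013] 0.092
(292, 215) [89 85 84] [0.052 0.035 0.016] 0.008
(300, 215) [125  86  44] [0.06  0.043 0.018] -0.0
(310, 215) [127  88  46] [0.059 0.051 0.018] 0.0
(325, 215) [114  78  42] [0.059 0.065 0.018] 0.0
(180, 235) [224 165  90] [ 0.06  -0.064  0.038] -0.001
(195, 235) [73 72 69] [-0.053 -0.03  -0.008] 0.112
(205, 235) [73 72 71] [-0.052 -0.024 -0.008] 0.112
(212, 235) [11  8 11] [-0.049 -0.021 -0.007] 0.108
(220, 235) [52 49 52] [-0.034 -0.018 -0.001] 0.0
[... 728 characters left out ...]
-0.082  0.022 -0.008] 0.142
(310, 260) [73 71 71] [-0.082  0.026 -0.008] 0.141
(325, 260) [135  94  49] [0.06  0.067 0.062] -0.001
(180, 290) [73 72 72] [-0.107 -0.026 -0.009] 0.167
(195, 290) [12 12 15] [-0.105 -0.021 -0.007] 0.164
(205, 290) [ 8  9 11] [-0.088 -0.02   0.003] 0.148
(212, 290) [206 149  81] [ 0.06  -0.037  0.093] -0.001
(220, 290) [190 136  73] [ 0.06  -0.029  0.093] -0.001
(250, 290) [186 131  70] [ 0.06  -0.001  0.093] -0.001
(285, 290) [193 137  73] [0.06  0.032 0.092] -0.0
(292, 290) [197 142  79] [0.06  0.038 0.092] -0.001
(300, 290) [6 8 5] [-0.093  0.02  -0.   ] 0.152
(310, 290) [71 69 69] [-0.106  0.022 -0.008] 0.165
(325, 290) [72 71 70] [-0.106  0.027 -0.008] 0.166
```

```bash
python3 -c "
from h import *
R=go([.475,.0075,.0594]);s=bot.read_state()
M=bot.camera_model('wrist');L=np.load('w3.npz');p,d=L['p'],L['d']
for u,v in((200,224),(200,227),(200,230),(200,234),(306,224),(306,227),(306,230),(100,300),(100,350),(250,325),(400,300),(400,350)):
    P=atdepth('wrist',u,v,d[v,u],M);print((u,v),p[v,u],d[v,u],(R.T@(P-s['position'])).round(3),P[2].round(3))
p2,d2=bot.get_image('scene');T=np.array(bot.camera_model('scene')['world_to_cam']);K=np.array(bot.camera_model('scene')['mtx'])
for a in(s['position'],s['position']+[0,0,.05]):
  x=T@np.r_[a,1];print((K@(x[:3]/x[2]))[:2])
x0,y0=240,100
cv2.imwrite('pics/s2.png',cv2.resize(p2[90:220,220:390],None,fx=4,fy=4,interpolation=2)[...,::-1])
"
```

```text
t 3.8833 pos [0.4752 0.0068 0.0594] yaw_y -98.6 tilt [ 0.001  0.003 -1.   ] q [ 0.38  0.34 -0.53  2.06  0.24  0.79 -2.02] w 0.0399 F [ 0.  -0.4 -0.1]
shift [-0.     -0.0006  0.0003]
(200, 224) [203 148  80] 0.29310244 [ 0.061 -0.045  0.027] -0.001
(200, 227) [195 140  77] 0.29366583 [ 0.061 -0.045  0.03 ] -0.001
(200, 230) [72 70 71] 0.18111408 [-0.046 -0.028 -0.008] 0.105
(200, 234) [71 70 70] 0.17528099 [-0.052 -0.027 -0.008] 0.111
(306, 224) [122  84  45] 0.29215497 [0.06  0.049 0.027] -0.001
(306, 227) [127  87  46] 0.29341444 [0.06  0.049 0.03 ] -0.001
(306, 230) [84 85 84] 0.18154107 [-0.045  0.03  -0.008] 0.105
(100, 300) [11 10 11] 0.07454952 [-0.15  -0.034 -0.032] 0.209
(100, 350) [29 30 33] 0.07041777 [-0.156 -0.032 -0.024] 0.216
(250, 325) [64 65 65] 0.07485479 [-0.151 -0.    -0.026] 0.21
(400, 300) [11 10 13] 0.07358709 [-0.15   0.033 -0.033] 0.21
(400, 350) [16 18 20] 0.06809397 [-0.158  0.031 -0.026] 0.217
[297.49071299 177.5410991 ]
[298.53965589 168.8649003 ]
```

View pics/s2.png

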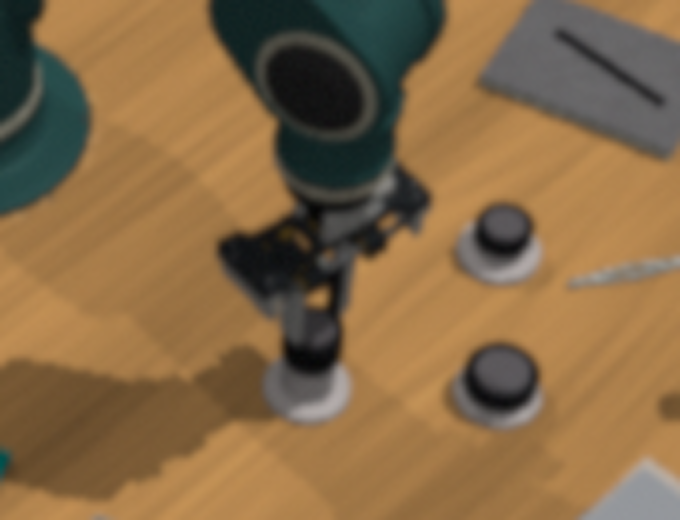

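The depth image shows the fingertips at z≈0.103 while the reported TCP is at 0.059. The real fingers end about 44 mm behind the reported TCP, so they closed above the cap and it hasn't been turned. I'll open, rewind, and treat true tip z as reported z + 0.044.

Call:
move_arm --series '[[[0,0,0],0.1,0.094],[[0,0,0],0.2,0.094],[[0,0,0],0.3,0.094],[[0,0,0],0.4,0.094],[[0,0,0],0.5,0.094],[[0,0,0],0.6,0.094],[[0,0,0],0.7,0.094],[[0,0,0],0.78,0.094]]'

```text
time: 4.6
position: [0.4752, 0.0068, 0.0594]
eef_rot: [-0.63, 0.321, 0.63, 0.323]
force: [-0.4, 0.3, -0.4]
grip_width: 0.0898
```

Call:
move_arm --series '[[[0,0,0],0,0.094],[[0.006,0,0],0,0.094],[[0.014,0,0],0,0.094],[[0.02,0,0],0,0.094],[[0.025,0,0],0,0.094],[[0.025,0,0],0,0.094]]'

```text
time: 5.1
position: [0.4745, 0.0069, 0.0331]
eef_rot: [-0.629, 0.321, 0.63, 0.323]
force: [-0.7, 0.3, -0.9]
grip_width: 0.0939
```

```bash
python3 -c "
from h import *
R=go([.475,.0075,.0135]);s=bot.read_state()
M=bot.camera_model('wrist');p,d=bot.get_image('wrist');cv2.imwrite('pics/w4.png',p[...,::-1])
# fingertip: lowest finger points on both sides (in tool x), in tool frame
v,u=np.mgrid[150:300:2,60:440:2]
P=np.array([R.T@(atdepth('wrist',a,b,d[b,a],M)-s['position']) for a,b in zip(u.ravel(),v.ravel())])
for sg in(1,-1):
  q=P[(P[:,1]*sg>.04)&(P[:,1]*sg<.065)&(P[:,0]<.0)&(P[:,0]>-.1)&(abs(P[:,2])<.015)]
  print(sg,len(q),q[:,0].max() if len(q) else None,q[:,1:].min(0),q[:,1:].max(0))
"
```

```text
t 5.1 pos [0.4745 0.0069 0.0331] yaw_y -144.1 tilt [-0.001  0.003 -1.   ] q [ 0.22  0.36 -0.35  2.08  0.18  0.72 -2.76] w 0.0939 F [-0.7  0.3 -0.9]
shift [ 0.0196 -0.0008  0.0001]
1 680 -0.036684921168416186 [ 0.04722109 -0.00961129] [0.05997617 0.00907551]
-1 697 -0.03581831825053531 [-0.05869921 -0.00946639] [-0.04558964  0.00964316]
```

Call:
move_arm --series '[[[0.008,0,0],0,0.094],[[0.015,-0.001,0],0,0.06],[[0.015,-0.001,0],0,0.035],[[0.015,-0.001,0],0,0.035],[[0.015,-0.001,0],0,0.035],[[0.015,-0.001,0],0,0.035],[[0.015,-0.001,0],0,0.035],[[0.015,-0.001,0],0,0.035]]'

```text
time: 5.82
position: [0.4758, 0.0076, 0.0189]
eef_rot: [-0.629, 0.321, 0.63, 0.323]
force: [-0.9, 0.1, 0.9]
grip_width: 0.0539
```

Call:
move_arm --series '[[[0,0,0],0,0.035],[[0,0,0],0,0.035],[[0,0,0],0,0.035],[[0,0,0],0,0.035]]'

```text
time: 6.15
position: [0.4757, 0.0075, 0.0189]
eef_rot: [-0.629, 0.321, 0.63, 0.323]
force: [-0.2, 0.8, 0.3]
grip_width: 0.0538
```

```bash
python3 -c "
from h import *
go([.475,.0075,.018])"
```

```text
t 6.15 pos [0.4757 0.0075 0.0189] yaw_y -144.1 tilt [ 0.     0.003 -1.   ] q [ 0.2   0.39 -0.33  2.09  0.19  0.69 -2.77] w 0.0538 F [-0.2  0.8  0.3]
shift [0.0009 0.0006 0.0004]
```

Fingers stopped at 53.8 mm, so the cap is gripped with negligible side force. Now I'll twist anticlockwise, climbing 2.2 mm/rad.

Call:
move_arm --series '[[[-0.0002,0,0],-0.1,0.035],[[-0.0004,0,0],-0.2,0.035],[[-0.0007,0,0],-0.3,0.035],[[-0.0009,0,0],-0.4,0.035],[[-0.0011,0,0],-0.5,0.035],[[-0.0013,0,0],-0.6,0.035],[[-0.0016,0,0],-0.7,0.035],[[-0.0018,0,0],-0.8,0.035]]'

```text
time: 6.82
position: [0.4757, 0.0075, 0.0207]
eef_rot: [0.705, -0.048, -0.705, -0.05]
force: [-0.5, -0.4, -0.3]
grip_width: 0.0539
```

```bash
python3 -c "
from h import *
go([.4757,.0075,.0207]);print(bot.read_state()['moment'].round(2))"
```

```text
t 6.8167 pos [0.4757 0.0075 0.0207] yaw_y -98.0 tilt [ 0.     0.003 -1.   ] q [ 0.36  0.41 -0.51  2.08  0.3   0.72 -2.06] w 0.0539 F [-0.5 -0.4 -0.3]
shift [-0. -0. -0.]
[-0.02 -0.01  0.03]
```

Call:
move_arm --series '[[[-0.0002,0,0],-0.11,0.035],[[-0.0005,0,0],-0.22,0.035],[[-0.0007,0,0],-0.33,0.035],[[-0.001,0,0],-0.44,0.035],[[-0.0012,0,0],-0.55,0.035],[[-0.0015,0,0],-0.66,0.035],[[-0.0017,0,0],-0.77,0.035],[[-0.002,0,0],-0.88,0.035]]'

```text
time: 7.48
position: [0.4757, 0.0074, 0.0227]
eef_rot: [0.659, 0.259, -0.658, 0.257]
force: [0.8, -0.1, -1.1]
grip_width: 0.0536
```

```bash
python3 -c "
from h import *
R=go([.4757,.0075,.0227]);s=bot.read_state()
M=bot.camera_model('wrist');p,d=bot.get_image('wrist')
P=np.array([atdepth('wrist',u,v,d[v,u],M) for v in range(150,260,2) for u in range(225,277,2)])
q=P[(abs(P[:,0]-.4757)<.015)&(abs(P[:,1]-.0075)<.015)&(P[:,2]>.08)&(P[:,2]<.12)];print('cap top z',np.median(q[:,2]),len(q))"
```

```text
t 7.4833 pos [0.4757 0.0074 0.0227] yaw_y -47.3 tilt [ 0.     0.003 -1.   ] q [ 0.53  0.46 -0.72  2.08  0.43  0.76 -1.29] w 0.0536 F [ 0.8 -0.1 -1.1]
shift [ 0.     -0.0001 -0.0001]
cap top z 0.09595129826189505 267
```

Call:
move_arm --series '[[[-0.0002,0,0],-0.11,0.035],[[-0.0005,0,0],-0.22,0.035],[[-0.0007,0,0],-0.33,0.035],[[-0.001,0,0],-0.44,0.035],[[-0.0012,0,0],-0.55,0.035],[[-0.0015,0,0],-0.66,0.035],[[-0.0017,0,0],-0.77,0.035],[[-0.002,0,0],-0.88,0.035]]'

```text
time: 8.2
position: [0.4756, 0.0072, 0.0246]
eef_rot: [0.484, 0.517, -0.483, 0.515]
force: [0.5, -0.1, -0.2]
grip_width: 0.0536
```

```bash
python3 -c "
from h import *
go([.4757,.0075,.0246])"
```

```text
t 8.2 pos [0.4756 0.0072 0.0246] yaw_y 3.8 tilt [ 0.     0.003 -1.   ] q [ 0.68  0.53 -0.93  2.07  0.58  0.82 -0.53] w 0.0536 F [ 0.5 -0.1 -0.2]
shift [ 0.      0.0001 -0.0002]
```

Call:
move_arm --series '[[[-0.0002,0,0],-0.11,0.035],[[-0.0005,0,0],-0.22,0.035],[[-0.0007,0,0],-0.33,0.035],[[-0.001,0,0],-0.44,0.035],[[-0.0012,0,0],-0.55,0.035],[[-0.0015,0,0],-0.66,0.035],[[-0.0017,0,0],-0.77,0.035],[[-0.002,0,0],-0.88,0.035]]'

```text
time: 8.87
position: [0.4756, 0.0071, 0.0266]
eef_rot: [0.218, 0.673, -0.216, 0.673]
force: [0.6, -0.8, -1.1]
grip_width: 0.054
```

```bash
python3 -c "
from h import *
go([.4757,.0075,.0266])"
```

```text
t 8.8667 pos [0.4756 0.0071 0.0266] yaw_y 54.3 tilt [-0.     0.003 -1.   ] q [ 0.82  0.64 -1.12  2.07  0.74  0.91  0.22] w 0.054 F [ 0.6 -0.8 -1.1]
shift [-0.      0.0004 -0.0001]
```

Joint 3 is nearing its limit at -1.12, and about 198° is done. I'll release, rewind and regrip.

Call:
move_arm --series '[[[0,0,0],0,0.075],[[0,0,0],0,0.075],[[0,0,0],0.1,0.075],[[0,0,0],0.2,0.075],[[0,0,0],0.3,0.075],[[0,0,0],0.4,0.075],[[0,0,0],0.5,0.075],[[0,0,0],0.6,0.075]]'

```text
time: 9.53
position: [0.4757, 0.0071, 0.0267]
eef_rot: [0.41, 0.577, -0.408, 0.576]
force: [0.4, -0.4, -1.5]
grip_width: 0.0752
```

Call:
move_arm --series '[[[0,0,0],0.12,0.075],[[0,0,0],0.24,0.075],[[0,0,0],0.36,0.075],[[0,0,0],0.48,0.075],[[0,0,0],0.6,0.075],[[0,0,0],0.72,0.075],[[0,0,0],0.84,0.075],[[0,0,0],0.96,0.075]]'

```text
time: 10.2
position: [0.476, 0.0071, 0.027]
eef_rot: [0.632, 0.32, -0.63, 0.319]
force: [0.8, 0.2, 0.0]
grip_width: 0.0751
```

Call:
move_arm --series '[[[0,0,0],0.12,0.075],[[0,0,0],0.24,0.075],[[0,0,0],0.36,0.075],[[0,0,0],0.48,0.075],[[0,0,0],0.6,0.075],[[0,0,0],0.72,0.075],[[0,0,0],0.84,0.075],[[0,0,0],0.96,0.075]]'

```text
time: 10.87
position: [0.4763, 0.0072, 0.0274]
eef_rot: [0.708, -0.012, -0.706, -0.013]
force: [-0.3, -0.0, -0.4]
grip_width: 0.0753
```

```bash
python3 -c "
from h import *
R=go([.4757,.0075,.0266]);s=bot.read_state()
M=bot.camera_model('wrist');p,d=bot.get_image('wrist')
P=np.array([atdepth('wrist',u,v,d[v,u],M) for v in range(150,300,2) for u in range(210,292,2)])
q=P[(P[:,2]>.088)&(P[:,2]<.11)&(np.hypot(P[:,0]-.4757,P[:,1]-.0075)<.035)];print('cap top z',np.median(q[:,2]),len(q),q.min(0),q.max(0))"
```

```text
t 10.8667 pos [0.4763 0.0072 0.0274] yaw_y -92.0 tilt [ 0.002  0.003 -1.   ] q [ 0.39  0.41 -0.55  2.08  0.31  0.73 -1.96] w 0.0753 F [-0.3 -0.  -0.4]
shift [ 0.0008 -0.0003  0.0006]
cap top z 0.09857717695611948 1826 [ 0.45878717 -0.01221345  0.08823119] [0.50456163 0.0273051  0.10255922]
```

Call:
move_arm --series '[[[0.001,0,0.0005],0,0.035],[[0.001,0,0.0005],0,0.035],[[0.001,0,0.0005],0,0.035],[[0.001,0,0.0005],0,0.035],[[0.001,0,0.0005],0,0.035],[[0.001,0,0.0005],0,0.035]]'

```text
time: 11.42
position: [0.4759, 0.0072, 0.0265]
eef_rot: [0.708, -0.015, -0.706, -0.016]
force: [-1.5, 0.4, 1.8]
grip_width: 0.0541
```

Call:
move_arm --series '[[[-0.0002,0,0],-0.11,0.035],[[-0.0005,0,0],-0.22,0.035],[[-0.0007,0,0],-0.33,0.035],[[-0.001,0,0],-0.44,0.035],[[-0.0012,0,0],-0.55,0.035],[[-0.0015,0,0],-0.66,0.035],[[-0.0017,0,0],-0.77,0.035],[[-0.002,0,0],-0.88,0.035]]'

```text
time: 12.08
position: [0.4761, 0.0072, 0.0285]
eef_rot: [0.647, 0.289, -0.644, 0.288]
force: [0.7, 0.2, -0.3]
grip_width: 0.0545
```

Call:
move_arm --series '[[[-0.0002,0,0],-0.11,0.035],[[-0.0005,0,0],-0.22,0.035],[[-0.0007,0,0],-0.33,0.035],[[-0.001,0,0],-0.44,0.035],[[-0.0012,0,0],-0.55,0.035],[[-0.0015,0,0],-0.66,0.035],[[-0.0017,0,0],-0.77,0.035],[[-0.002,0,0],-0.88,0.035]]'

```text
time: 12.75
position: [0.4763, 0.0072, 0.0306]
eef_rot: [0.461, 0.537, -0.458, 0.538]
force: [0.2, 1.1, -0.3]
grip_width: 0.0544
```

```bash
python3 -c "
from h import *
go([.4757,.0075,.0306])"
```

```text
t 12.75 pos [0.4763 0.0072 0.0306] yaw_y 9.0 tilt [ 0.003  0.003 -1.   ] q [ 0.71  0.53 -0.95  2.07  0.59  0.83 -0.44] w 0.0544 F [ 0.2  1.1 -0.3]
shift [ 0.     -0.0005 -0.0004]
```

Call:
move_arm --series '[[[-0.0002,0,0],-0.1,0.035],[[-0.0004,0,0],-0.2,0.035],[[-0.0007,0,0],-0.3,0.035],[[-0.0009,0,0],-0.4,0.035],[[-0.0011,0,0],-0.5,0.035],[[-0.0013,0,0],-0.6,0.035],[[-0.0016,0,0],-0.7,0.035]]'

```text
time: 13.33
position: [0.4763, 0.0072, 0.0322]
eef_rot: [0.247, 0.662, -0.244, 0.664]
force: [0.5, 0.5, 0.3]
grip_width: 0.0541
```

Call:
move_arm --series '[[[-0.002,0,0],0,0.035],[[-0.004,0,0],0,0.035],[[-0.006,0,0],0,0.035],[[-0.008,0,0],0,0.035]]'

```text
time: 13.67
position: [0.4763, 0.0071, 0.0405]
eef_rot: [0.248, 0.662, -0.245, 0.664]
force: [-0.2, -0.3, 0.1]
grip_width: 0.0541
```

```bash
python3 -c "
from h import *
go([.4757,.0075,.10])"
```

```text
t 13.6667 pos [0.4763 0.0071 0.0405] yaw_y 49.2 tilt [ 0.003  0.003 -1.   ] q [ 0.83  0.6  -1.13  2.06  0.7   0.92  0.17] w 0.0541 F [-0.2 -0.3  0.1]
shift [-0.0595  0.0002 -0.0007]
```

Free, with no pull force. Lifting on.

Call:
move_arm --series '[[[-0.01,0,0],0,0.035],[[-0.02,0,0],0,0.035],[[-0.03,0,0],0,0.035],[[-0.045,0,0],0,0.035],[[-0.06,0,0],0,0.035],[[-0.06,0,0],0,0.035]]'

```text
time: 14.17
position: [0.4775, 0.0071, 0.1035]
eef_rot: [0.248, 0.661, -0.245, 0.665]
force: [0.4, 0.1, -1.0]
grip_width: 0.0543
```

```bash
python3 -c "
from h import *
go([.5503,-.2853,.10])
p,d=bot.get_image('wrist');cv2.imwrite('pics/w5.png',p[...,::-1])"
```

```text
t 14.1667 pos [0.4775 0.0071 0.1035] yaw_y 49.2 tilt [ 0.007  0.002 -1.   ] q [ 0.91  0.5  -1.21  2.01  0.56  1.01  0.28] w 0.0543 F [ 0.4  0.1 -1. ]
shift [ 0.0032 -0.1738  0.2462]
```

View pics/w5.png

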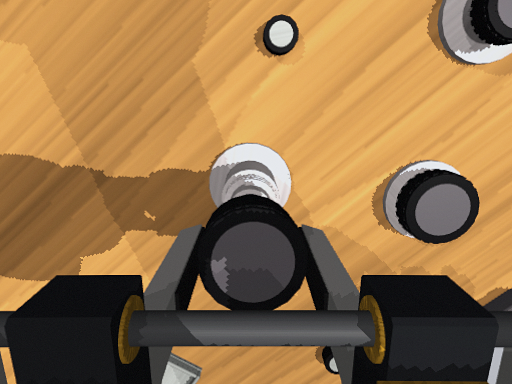

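Picture: cap held between the fingers at (250,262), bare threaded mouth at (250,185). Now over to the tray.

Call:
move_arm --series '[[[0,-0.018,0.026],0.08,0.035],[[0,-0.04,0.056],0.16,0.035],[[0,-0.063,0.089],0.24,0.035],[[0,-0.086,0.122],0.32,0.035],[[0,-0.109,0.154],0.4,0.035],[[0,-0.132,0.187],0.48,0.035],[[0,-0.153,0.217],0.56,0.035],[[0,-0.174,0.246],0.6,0.035]]'

```text
time: 14.88
position: [0.5492, -0.2881, 0.1013]
eef_rot: [0.435, 0.558, -0.431, 0.56]
force: [-0.6, 0.2, -0.7]
grip_width: 0.0546
```

Call:
move_arm --series '[[[0,0,0],0,0.035],[[0,0,0],0,0.035]]'

```text
time: 15.05
position: [0.5486, -0.29, 0.1002]
eef_rot: [0.436, 0.558, -0.432, 0.559]
force: [-0.5, 1.1, -0.5]
grip_width: 0.0541
```

```bash
python3 -c "
from h import *
go([.5503,-.2853,-.02])
M=bot.camera_model('wrist');p,d=bot.get_image('wrist');cv2.imwrite('pics/w6.png',p[...,::-1])
K=np.array(M['mtx']);T=np.array(M['world_to_cam'])
for a in([.606,-.178],[.66,-.343],[.494,-.39],[.442,-.228],[.5503,-.2853]):
  x=T@[*a,.014,1];print((K@(x[:3]/x[2]))[:2].round())"
```

```text
t 15.05 pos [ 0.5486 -0.29    0.1002] yaw_y 14.3 tilt [ 0.004  0.002 -1.   ] q [ 1.09  0.66 -0.94  1.67  0.58  1.11  0.24] w 0.0541 F [-0.5  1.1 -0.5]
shift [ 0.1202  0.0022 -0.004 ]
[348.  83.]
[346. 265.]
[174. 269.]
[151.  93.]
[255. 185.]
```

View pics/w6.png

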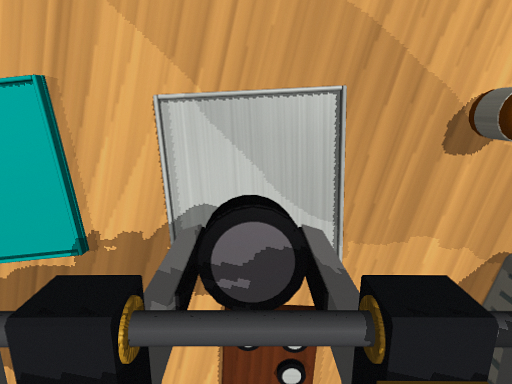

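The cap hangs over the bare steel tray, whose visible corners (155,96) and (345,88) match the projection. Descending.

Call:
move_arm --series '[[[0.025,0.001,-0.002],0,0.035],[[0.055,0.002,-0.004],0,0.035],[[0.08,0.002,-0.004],0,0.035],[[0.1,0.002,-0.004],0,0.035],[[0.115,0.002,-0.004],0,0.035],[[0.122,0.002,-0.004],0,0.035],[[0.122,0.002,-0.004],0,0.035],[[0.122,0.002,-0.004],0,0.035]]'

```text
time: 15.77
position: [0.5508, -0.2829, -0.0207]
eef_rot: [0.435, 0.558, -0.431, 0.56]
force: [-0.2, 0.4, -1.0]
grip_width: 0.054
```

```bash
python3 -c "
from h import *
R=go([.5503,-.2853,-.032])
M=bot.camera_model('wrist');p,d=bot.get_image('wrist')
P=np.array([atdepth('wrist',u,v,d[v,u],M) for v in range(210,300,2) for u in range(215,285,2)])
q=P[(P[:,2]<.08)&(P[:,2]>.03)];print('cap top z',np.median(q[:,2]),q.mean(0),len(q))"
```

```text
t 15.7667 pos [ 0.5508 -0.2829 -0.0207] yaw_y 14.5 tilt [ 0.005  0.003 -1.   ] q [ 1.01  0.8  -0.83  1.74  0.72  0.93  0.14] w 0.054 F [-0.2  0.4 -1. ]
shift [ 0.0113 -0.0011  0.0022]
cap top z 0.05148292002757543 [ 0.54658643 -0.27608855  0.05120241] 1561
```

Call:
move_arm --series '[[[0.004,0,0],0,0.035],[[0.007,0,0],0,0.035],[[0.009,0,0],0,0.035],[[0.01,0,0],0,0.035],[[0.01,0,0],0,0.035],[[0.01,0,0],0,0.035]]'

```text
time: 16.32
position: [0.5511, -0.2834, -0.0301]
eef_rot: [0.435, 0.558, -0.431, 0.56]
force: [-0.7, -0.8, 2.1]
grip_width: 0.0542
```

Call:
move_arm --series '[[[0.0005,0,0],0,0.035],[[0.001,0,0],0,0.035],[[0.001,0,0],0,0.035]]'

```text
time: 16.57
position: [0.5514, -0.2838, -0.0308]
eef_rot: [0.435, 0.557, -0.431, 0.56]
force: [-0.0, -1.9, 5.6]
grip_width: 0.0541
```

```bash
python3 -c "
from h import *
R=go([.5503,-.2853,-.032])
M=bot.camera_model('wrist');p,d=bot.get_image('wrist')
P=np.array([atdepth('wrist',u,v,d[v,u],M) for v in range(210,300,2) for u in range(215,285,2)])
q=P[(P[:,2]<.08)&(P[:,2]>.03)];print('cap top z',np.median(q[:,2]),len(q))"
```

```text
t 16.5667 pos [ 0.5514 -0.2838 -0.0308] yaw_y 14.4 tilt [ 0.006  0.001 -1.   ] q [ 1.01  0.82 -0.82  1.74  0.73  0.91  0.13] w 0.0541 F [-0.  -1.9  5.6]
shift [ 0.0012 -0.0014  0.0012]
cap top z 0.0415924535775275 1555
```

Contact at 5.6 N with the cap top at 0.0416. Releasing, then retreating straight up.

Call:
move_arm --series '[[[0,0,0],0,0.08],[[0,0,0],0,0.08],[[0,0,0],0,0.08],[[0,0,0],0,0.08],[[0,0,0],0,0.08],[[0,0,0],0,0.08]]'

```text
time: 17.12
position: [0.5513, -0.2837, -0.0308]
eef_rot: [0.435, 0.557, -0.431, 0.56]
force: [-0.1, 0.5, -0.4]
grip_width: 0.08
```

Call:
move_arm --series '[[[-0.01,0,0],0,0.08],[[-0.03,0,0],0,0.08],[[-0.06,0,0],0,0.08],[[-0.1,0,0],0,0.08],[[-0.13,0,0],0,0.08],[[-0.13,0,0],0,0.08],[[-0.13,0,0],0,0.08]]'

```text
time: 17.7
position: [0.5513, -0.2844, 0.1014]
eef_rot: [0.435, 0.556, -0.431, 0.561]
force: [-0.1, 0.3, -2.2]
grip_width: 0.0802
```

```bash
python3 -c "
from h import *
R=go([.5503,-.2853,.1])
M=bot.camera_model('wrist');p,d=bot.get_image('wrist');cv2.imwrite('pics/w7.png',p[...,::-1])
K=np.array(M['mtx']);T=np.array(M['world_to_cam'])
P=np.array([atdepth('wrist',u,v,d[v,u],M) for v in range(150,260,2) for u in range(200,300,2)])
q=P[(P[:,2]<.06)&(P[:,2]>.03)];print('top',q.mean(0),len(q));A=np.c_[q[:,:2],np.ones(len(q))];print('slopes',np.linalg.lstsq(A,q[:,2],rcond=None)[0][:2])"
```

```text
t 17.7 pos [ 0.5513 -0.2844  0.1014] yaw_y 14.4 tilt [ 0.009 -0.    -1.   ] q [ 1.09  0.66 -0.94  1.67  0.58  1.11  0.23] w 0.0802 F [-0.1  0.3 -2.2]
shift [ 0.0014 -0.0012  0.0007]
top [ 0.54977875 -0.2819021   0.03953229] 735
slopes [ 0.00985519 -0.02992416]
```

View pics/w7.png

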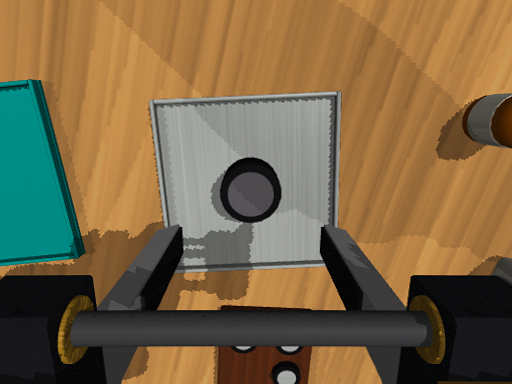

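The cap lies flat at the tray's centre (250,190), top at 0.0395 m, and the gripper is clear. Handing in.

```bash
python3 -c "
from cell import bot
print(bot.hand_in())"
```

```text
the job is handed in; nothing more can be done
None
```

I unscrewed the tall canister's cap by about 340° in two grips, lifted it off and set it open side down in the bare steel tray. I then let go, backed the arm off and handed in at about 17.8 s; no verdict was reported.

**Last checks:**
- **Position:** the cap's top is at about (0.550, −0.282, 0.0395), against 0.040 expected for a cap resting on the floor. That is within about 4 mm of the tray's centre.
- **Level and release:** it is level within about 2° and the gripper is clear of it. The largest force I read was about 10 N, in one reading as the arm settled in free air. Setting the cap down read 5.6 N.

**What disagreed:** the fingers really end about 40 mm behind the reported TCP. My first grip therefore closed above the cap without touching it. Depth images showed this, and I corrected all later heights for it. Separate readings of the offset ranged from 36 to 44 mm.

I did not measure the cap's turn angle directly. I inferred it from the gripper's turn and the cap's climb on the thread. Measured climb was about 4 mm after the first 1.7 rad, as expected. At the regrip the top read 0.0986, about 1 mm under the expected height.

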